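Find the condiment pot with the loose lid hinge and hold its lid open

ROBOT

A 6-joint arm with a two-finger parallel gripper is mounted at the origin on the work surface. World frame = base frame: x ahead of the robot, y to its left, z up, the work surface at z = 0. Lengths are in m, angles in rad, forces in N, time in s.
With the tool pointing down it reaches from about 0.3 to 0.875 m from the base axis. Payload 6.4 kg.
Tool frame: the origin (TCP) lies between the finger pads; the fingertips stand r.finger_overhang ahead of it and the grasp point (between the pads) lies 2 mm behind it (r.finger_overhang is the distance from the TCP to the fingertips, in m); z points along the fingers, y is the line along which they close (so a half turn about z gives the same grasp; the last joint's range is limited). The gripper opens to 85 mm and grips with 20 to 120 N. Pads are 22 mm wide; open, the fingers measure 114 mm over their backs; the gripper's body (76 mm by 85 mm) begins 54 mm behind the grasp point. The pads swing forward as they close: fully open they stand 13 mm farther back than shut.
Start: joints at [-1.437, 0.181, 1.607, -0, 1.354, -0.206], TCP at [0.192, -0.542, 0.248] pointing down, gripper open.
Joint ranges: [-2.99, 2.99], [-0.89, 2.07], [0.3, 2.58], [-1.14, 4.28], [0, 2.63], [-3.12, 3.12]. Speed limits (rad/s): [2.57, 2.57, 3.01, 3.14, 3.14, 3.14].

INTERFACE

Orientations are given as a unit quaternion [x, y, z, w].
In Python, from station import r, claw, planner, viewer, order, status gives the robot as it stands. The module is installed in compiled form; this text tells all that it offers. Calls block until the motion is done:
- r.move_to(position, orientation): joint-space move of the TCP to a pose.
- r.move_straight(position, feed=0.15, rotation=None, max_force=None): straight line of the TCP; rotation=None keeps the orientation; feed is the mean speed in m/s. With max_force (N) it stops when the force on the tool has changed by that much, and returns True; else False.
- r.goto_joints(angles): joint-space move.
- claw.move_gripper(opening, strength=None): finger opening in m; strength is the grip in N (None keeps the last); returns when the fingers have stopped.
- r.wait(seconds).
- planner.inverse_kinematics(position, orientation): joint angles nearest the present ones, or None.
- viewer.snapshot(name): name is "scene" or "top" or "wrist"; returns (picture, depth): 480x640x3 uint8, blue, green, red; 480x640 float32, m along the optical axis (not along the pixel's ray), 0 where there is no reading.
- viewer.get_calibration(name): a dict with "camera_matrix" (3x3 intrinsics, pixels), "rvec" (rotation vector, rad) and "tvec" (3), from world to camera coordinates, as OpenCV has them. Camera axes: x right, y down, z forward; pixel columns grow to the right and rows downward; lengths in m; the calibration is good to about 2 mm. A picture is of the moment at which its call begins: read the wrist's pose just before it. get_calibration takes no time and is no camera call; for the wrist camera it gives the pose at the moment of the call.
A pose or a line that the arm cannot do raises r.Unreachable and nothing moves.
- order.job_done(): hands the job in; it is judged then, once.
Trained networks look in the newest picture that a camera, given by its name, has taken for a name from the list of things; names that differ only in an ending like _2 or _b are one class to them, and where a whole thing is asked for, a point or a joint stands for the part that bears it (a point fixed in the world has none). Each returns a list of dicts, best first, with "confidence" (0 to 1); they miss things now and then, are a little off and sometimes report something else, mostly with a low value. They report only what shows in the picture. A call takes as long as a camera call.
- viewer.search_frame(name, camera): "position" ([row, column] in pixels, amid what is visible of it).
- viewer.silhouettes(name, camera): "pixels" (480x640 bool, what is visible of it) and "position" ([row, column] in pixels, amid what is visible of it).
- viewer.tip_of(name, camera): "position" ([row, column] in pixels: a listed point, or the origin of a listed thing).
Readings, each from a call of its own:
- status.read_time_s(): time.
- status.read_joint_positions(): joint angles.
- status.read_dq(): joint speeds.
- status.read_effort(): joint torques, N m.
- status.read_ee_pos(): TCP position.
- status.read_eef_rot(): TCP orientation.
- status.read_wrist_force(): force on the tool from outside, world axes, zero at the start.
- status.read_moment(): the same for the moment, N m.
- status.read_grip_width(): finger opening in m.
- status.read_gripper_force(): force on a finger pad.
Only numpy, scipy, OpenCV 4.12 (cv2) and the standard library are available. Lean on these libraries where they do the work, as an engineer would, in place of code of your own. Each camera call takes 0.05 s, during which the arm holds its last target. There are 200 camera calls.

TASK

The bolts of one lid hinge on the three condiment pots have worked loose: tap each lid from above, working from your left to your right, and feel which one sinks a few millimetres while the other two are solid. Then lift that lid by its bar handle well open, to about 45 degrees or more, and finish while still holding it there, so that I can get at the nuts inside the pot. Keep the other two lids shut and do not knock over or shove anything else on the counter.

Things in the scene. Friction and masses are not known exactly. Their poses are not given: they have to be found in the camera images.
- tray: shallow stainless tray, 170 (x) by 404 (y) by 18 mm high, screwed to the counter; it carries the three pots at y = +125 (left), 0 and -125 mm (right). Origin: centre of its underside, on the counter. Its x axis points away from the robot, towards the pots' hinges; +y is the robot's left.
- pot_left: the left one of three identical square steel condiment pots, 100 x 100 x 90 mm, fixed in the tray; origin: centre of its underside, 8 mm above the counter; axes as the tray's. A flat white lid (107 x 108 x 4 mm) lies on a 5 mm rubber seal on the rim: shut, the lid's top is at z = 99 mm, x -55 to +52 mm. Hinge axis along y at x = +56, z = 97 mm, on a bracket bolted to the rear wall.
- lid_left (a joint): lid hinge of pot_left, rad: 0 shut, grows as the front edge rises up and away from the robot, stop at 1.25. The lid (about 0.18 kg) falls shut unless held. Tapped from above, a tight lid is solid; on the pot with loose bolts bracket and lid together sink 4 mm on the seal (under about 3 to 4 N) and spring back, this joint staying at 0.
- bar_left (a point): middle of the bar handle of lid_left: round black bar 10 mm thick along y, 66 mm clear between its two posts, centre 35 mm above the lid's top; shut, it is 86 mm in front of (towards the robot from) the hinge axis and 37 mm above it. Gripped across x, the bar turns between the fingers as the lid swings.
- pot_middle: the middle one of three identical square steel condiment pots, 100 x 100 x 90 mm, fixed in the tray; origin: centre of its underside, 8 mm above the counter; axes as the tray's. A flat white lid (107 x 108 x 4 mm) lies on a 5 mm rubber seal on the rim: shut, the lid's top is at z = 99 mm, x -55 to +52 mm. Hinge axis along y at x = +56, z = 97 mm, on a bracket bolted to the rear wall.
- lid_middle (a joint): lid hinge of pot_middle, rad: 0 shut, grows as the front edge rises up and away from the robot, stop at 1.25. The lid (about 0.18 kg) falls shut unless held. Tapped from above, a tight lid is solid; on the pot with loose bolts bracket and lid together sink 4 mm on the seal (under about 3 to 4 N) and spring back, this joint staying at 0.
- bar_middle (a point): middle of the bar handle of lid_middle: round black bar 10 mm thick along y, 66 mm clear between its two posts, centre 35 mm above the lid's top; shut, it is 86 mm in front of (towards the robot from) the hinge axis and 37 mm above it. Gripped across x, the bar turns between the fingers as the lid swings.
- pot_right: the right one of three identical square steel condiment pots, 100 x 100 x 90 mm, fixed in the tray; origin: centre of its underside, 8 mm above the counter; axes as the tray's. A flat white lid (107 x 108 x 4 mm) lies on a 5 mm rubber seal on the rim: shut, the lid's top is at z = 99 mm, x -55 to +52 mm. Hinge axis along y at x = +56, z = 97 mm, on a bracket bolted to the rear wall.
- lid_right (a joint): lid hinge of pot_right, rad: 0 shut, grows as the front edge rises up and away from the robot, stop at 1.25. The lid (about 0.18 kg) falls shut unless held. Tapped from above, a tight lid is solid; on the pot with loose bolts bracket and lid together sink 4 mm on the seal (under about 3 to 4 N) and spring back, this joint staying at 0.
- bar_right (a point): middle of the bar handle of lid_right: round black bar 10 mm thick along y, 66 mm clear between its two posts, centre 35 mm above the lid's top; shut, it is 86 mm in front of (towards the robot from) the hinge axis and 37 mm above it. Gripped across x, the bar turns between the fingers as the lid swings.
- jar: bystander: amber glass jar, 60 mm wide, 85 mm high, by the left end of the tray; origin under its centre
- tumbler: bystander: open steel cup, 66 mm wide, 80 mm high, by the right end of the tray; origin under its centre
- spoon: bystander: steel spoon lying in front of the tray, about along y
- turner: bystander: flat steel turner with a wooden handle, 345 mm long, lying on the left side of the counter

How it is judged:
On the way, in this order (a step that is already met when the one before it is completed fails the run):
1. the left pot's lid has been tapped from above (contact force between the fingers and pot_left above 1.5 N and z of the grasp point in the frame of pot_left above 0.105 m), for 0.02 s.
2. then the middle pot's lid has been tapped from above (contact force between the fingers and pot_middle above 1.5 N and z of the grasp point in the frame of pot_middle above 0.105 m), for 0.02 s.
3. then the right pot's lid has been tapped from above (contact force between the fingers and pot_right above 1.5 N and z of the grasp point in the frame of pot_right above 0.105 m), for 0.02 s.
4. then the loose lid has been lifted open (((horizontal distance between pot_left and bolts_loose_c0 below 0.08 m and value of joint lid_left above 0.7 rad) or (horizontal distance between pot_middle and bolts_loose_c0 below 0.08 m and value of joint lid_middle above 0.7 rad) or (horizontal distance between pot_right and bolts_loose_c0 below 0.08 m and value of joint lid_right above 0.7 rad))), for 0.2 s.
At the end, for the whole second after the job is handed in: the loose pot's lid is open by more than 40 degrees (0.7 rad), still (under 0.2 rad/s) and carried by the robot's fingers (contact over 0.5 N); the other two lids are shut (under 0.1 rad) (((horizontal distance between pot_left and bolts_loose_c0 below 0.08 m and value of joint lid_left above 0.7 rad and velocity of joint lid_left between -0.2 and 0.2 rad/s and contact force between the fingers and pot_left above 0.5 N and value of joint each of lid_middle, lid_right below 0.1 rad) or (horizontal distance between pot_middle and bolts_loose_c0 below 0.08 m and value of joint lid_middle above 0.7 rad and velocity of joint lid_middle between -0.2 and 0.2 rad/s and contact force between the fingers and pot_middle above 0.5 N and value of joint each of lid_left, lid_right below 0.1 rad) or (horizontal distance between pot_right and bolts_loose_c0 below 0.08 m and value of joint lid_right above 0.7 rad and velocity of joint lid_right between -0.2 and 0.2 rad/s and contact force between the fingers and pot_right above 0.5 N and value of joint each of lid_left, lid_middle below 0.1 rad))); the arm keeps its last pose, push and grip.
It fails at once if a tight pot's lid is lifted (over 0.15 rad) ((not (horizontal distance between pot_left and bolts_loose_c0 below 0.08 m) and value of joint lid_left above 0.15 rad) or (not (horizontal distance between pot_middle and bolts_loose_c0 below 0.08 m) and value of joint lid_middle above 0.15 rad) or (not (horizontal distance between pot_right and bolts_loose_c0 below 0.08 m) and value of joint lid_right above 0.15 rad)).
It fails at once if a bystander is shoved or knocked over (moved more than 40 mm) (distance of any of jar, tumbler, spoon, turner, tin_c0, plate_c0, rolling_pin_c0, mug_c0 from where it was at the start of the episode above 0.04 m).
It also fails if it takes over 56 s, if anything falls off the work surface, if the arm or the gripper's body presses on something with over 40 N, if the wrist force passes 120 N, or if a joint passes its speed limit or range.

## Working session

There is one attempt and no reset: what is moved stays moved. The work goes in short steps, each a Python script; the robot and the scene stay as the last script left them, time stands still between calls to the robot, and variables do not carry over. Pictures are saved under pics/ and viewed, at most 10 in all, crops included, and the job is handed in when it is done.

```bash
mkdir -p pics; cat > h.py <<'E'
from station import r, claw, planner, viewer, order, status
import numpy as np, cv2
def snap(n,f=None):
    c=viewer.get_calibration(n); im,d=viewer.snapshot(n)
    if f: cv2.imwrite('pics/'+f,im)
    return im,d,c
def world(c,d,px,z=None):
    K=np.array(c['camera_matrix']);R=cv2.Rodrigues(np.array(c['rvec'],float))[0];t=np.array(c['tvec'],float).ravel()
    row,col=px; ray=np.linalg.solve(K,[col,row,1.])
    if z is None: return R.T@(ray*d[int(row),int(col)]-t)
    o=-R.T@t; v=R.T@ray; return o+v*(z-o[2])/v[2]
E
python3 - <<'E'
from h import *
print(status.read_time_s(), r.finger_overhang, status.read_eef_rot(), status.read_grip_width())
for cam in ('top','scene'):
    im,d,c=snap(cam,cam+'1.png')
    for n,z in [('tray',0),('pot_left',.008),('pot_middle',.008),('pot_right',.008),('bar_left',.142),('bar_middle',.142),('bar_right',.142),('jar',0),('tumbler',0)]:
        for k in viewer.tip_of(n,cam)[:3]:
            print(cam,n,round(k['confidence'],2),np.round(k['position']),world(c,d,k['position'],z).round(3))
print(status.read_time_s())
E
```

```text
0.0 0.017 [ 9.85602146e-01  1.69078875e-01  3.99931311e-05 -8.61158512e-04] 0.0855530876933782
top pot_left 0.86 [245. 342.] [0.556 0.052 0.008]
top pot_left 0.32 [243. 392.] [ 0.564 -0.078  0.008]
top pot_middle 0.62 [244. 390.] [ 0.562 -0.071  0.008]
top pot_right 0.66 [243. 438.] [ 0.566 -0.196  0.008]
top bar_left 0.74 [256. 346.] [0.519 0.049 0.142]
top bar_middle 0.77 [253. 399.] [ 0.529 -0.074  0.142]
top bar_right 0.94 [252. 452.] [ 0.534 -0.198  0.142]
top bar_right 0.41 [319. 173.] [0.365 0.437 0.142]
top bar_right 0.2 [253. 346.] [0.524 0.049 0.142]
top jar 0.7 [252. 287.] [0.534 0.191 0.   ]
top tumbler 0.91 [250. 491.] [ 0.554 -0.337  0.   ]
scene tray 0.63 [240. 266.] [ 0.555 -0.08  -0.   ]
scene pot_left 0.63 [264. 293.] [0.555 0.055 0.008]
scene pot_middle 0.72 [241. 266.] [ 0.563 -0.069  0.008]
scene pot_right 0.95 [220. 244.] [ 0.565 -0.191  0.008]
scene bar_left 0.72 [218. 299.] [0.526 0.045 0.142]
scene bar_middle 0.7 [195. 275.] [ 0.52  -0.076  0.142]
scene bar_middle 0.62 [198. 227.] [ 0.631 -0.139  0.142]
scene bar_middle 0.27 [240. 266.] [0.64  0.071 0.142]
scene bar_right 0.86 [177. 246.] [ 0.538 -0.2    0.142]
scene jar 0.57 [292. 328.] [0.537 0.186 0.   ]
scene tumbler 0.63 [196. 225.] [ 0.548 -0.345  0.   ]
scene tumbler 0.56 [291. 331.] [0.528 0.185 0.   ]
1.0
```

View pics/top1.png

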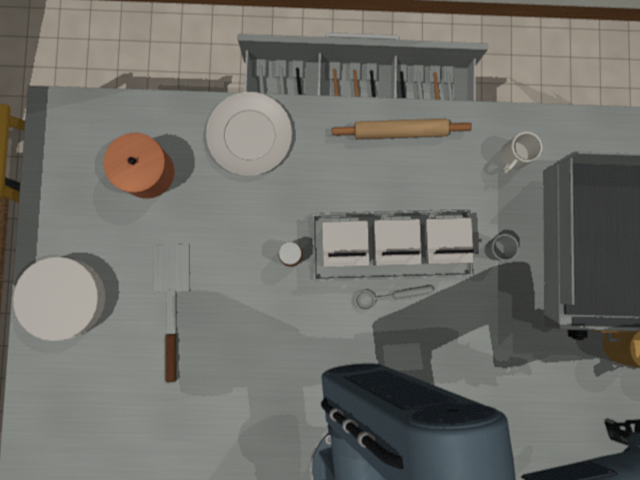

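View pics/scene1.png

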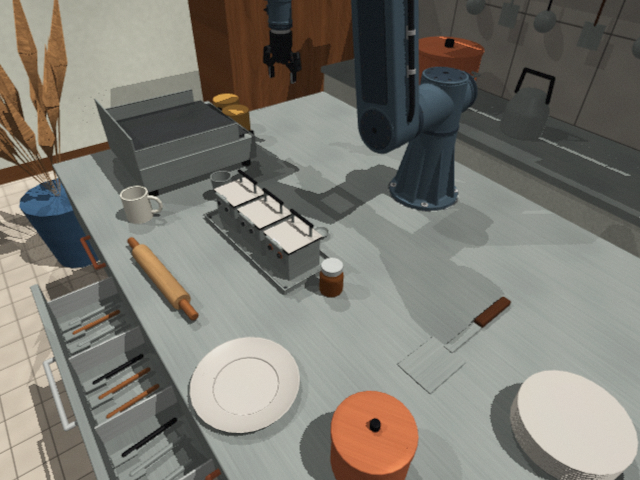

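The tray is turned about +0.04 rad, with the pots near (0.556, 0.053), (0.563, −0.071) and (0.566, −0.194). In the top view the bars are at about (256,346), (253,399) and (252,452). Next I'll go above them and refine with the wrist camera.

```bash
cat >> h.py <<'E'
from scipy.spatial.transform import Rotation as Ro
def quat(yaw):  # tool down, fingers close along tray x
    th=yaw-np.pi/2
    return (Ro.from_euler('z',th)*Ro.from_euler('x',np.pi)).as_quat()
E
python3 - <<'E'
from h import *
print([planner.inverse_kinematics([.55,-.07,.36],q) for q in (quat(.04),quat(.04+np.pi))])
p=status.read_ee_pos(); r.move_straight([p[0]+.0,p[1],.36],feed=.3)
r.move_to([.46,-.07,.36],quat(.04))
im,d,c=snap('wrist','wrist1.png')
print(status.read_ee_pos(),status.read_joint_positions())
for n,z in [('pot_left',.008),('pot_middle',.008),('pot_right',.008),('bar_left',.142),('bar_middle',.142),('bar_right',.142)]:
    for k in viewer.tip_of(n,'wrist')[:2]:
        print(n,round(k['confidence'],2),np.round(k['position']),world(c,d,k['position'],z).round(3),world(c,d,k['position']).round(3))
# point cloud of bars and lids
K=np.array(c['camera_matrix']);R=cv2.Rodrigues(np.array(c['rvec'],float))[0];t=np.array(c['tvec'],float).ravel()
v,u=np.nonzero(d>0);P=(np.linalg.inv(K)@np.stack([u,v,np.ones_like(u)])*d[v,u]-t[:,None]).T@R
P=P[(P[:,0]>.4)&(P[:,0]<.7)&(P[:,1]>-.28)&(P[:,1]<.14)]
B=P[(P[:,2]>.135)&(P[:,2]<.155)]; L=P[(P[:,2]>.1)&(P[:,2]<.115)]
print(len(B),len(L))
for y0 in (.052,-.073,-.198):
    for Q in (B,L):
        q=Q[abs(Q[:,1]-y0)<.055]
        if len(q)>10: print(y0,len(q),np.percentile(q,[1,50,99],axis=0).round(4).tolist(),cv2.minAreaRect(q[:,:2].astype(np.float32)*1000))
print(status.read_time_s())
E
```

```text
[array([-3.40691977e-01,  6.35745617e-02,  1.51366794e+00, -4.44089210e-16,
        1.56435015e+00,  2.76090068e+00]), array([-0.34069198,  0.06357456,  1.51366794,  0.        ,  1.56435015,
       -0.38069198])]
[ 0.45997995 -0.07037175  0.3598488 ] [-4.07720713e-01 -1.47280136e-01  1.71731306e+00 -4.26480601e-05
  1.57183254e+00  2.69428053e+00]
pot_left 0.7 [270. 260.] [0.552 0.045 0.008] [0.534 0.007 0.107]
pot_middle 0.95 [185. 254.] [ 0.559 -0.078  0.008] [ 0.532 -0.095  0.145]
pot_right 0.9 [ 88. 247.] [ 0.566 -0.2    0.008] [ 0.537 -0.182  0.144]
bar_left 0.93 [315. 270.] [0.517 0.045 0.142] [0.516 0.043 0.146]
bar_right 0.84 [ 60. 251.] [ 0.533 -0.205  0.142] [ 0.532 -0.204  0.148]
2814 27604
0.052 692 [[0.5135, 0.0017, 0.1407], [0.5195, 0.0418, 0.1457], [0.5268, 0.0876, 0.1478]] ((520.414794921875, 45.13297653198242), (10.093171119689941, 87.68182373046875), 3.3215115070343018)
0.052 5885 [[0.4956, -0.0022, 0.1048], [0.5493, 0.0379, 0.1068], [0.6078, 0.0993, 0.1093]] ((553.0361938476562, 47.99392318725586), (115.55865478515625, 107.6087417602539), 3.2915217876434326)
-0.073 896 [[0.5208, -0.1219, 0.1416], [0.5268, -0.0817, 0.1458], [0.5335, -0.0366, 0.1479]] ((527.5050659179688, -79.0927734375), (10.143878936767578, 87.2783432006836), 3.139643430709839)
-0.073 8890 [[0.503, -0.1271, 0.1049], [0.5645, -0.079, 0.1068], [0.6152, -0.0246, 0.1097]] ((560.1629028320312, -76.86927795410156), (115.5485610961914, 107.69080352783203), 3.227468490600586)
-0.198 1226 [[0.528, -0.2463, 0.1412], [0.5339, -0.2061, 0.1457], [0.5408, -0.1608, 0.1481]] ((534.6080932617188, -203.53724670410156), (10.051481246948242, 87.30740356445312), 3.288640260696411)
-0.198 11891 [[0.5103, -0.252, 0.1048], [0.5715, -0.2027, 0.1068], [0.6224, -0.1489, 0.1096]] ((567.0824584960938, -201.54966735839844), (115.20460510253906, 107.46355438232422), 2.885128974914551)
4.3333
```

View pics/wrist1.png

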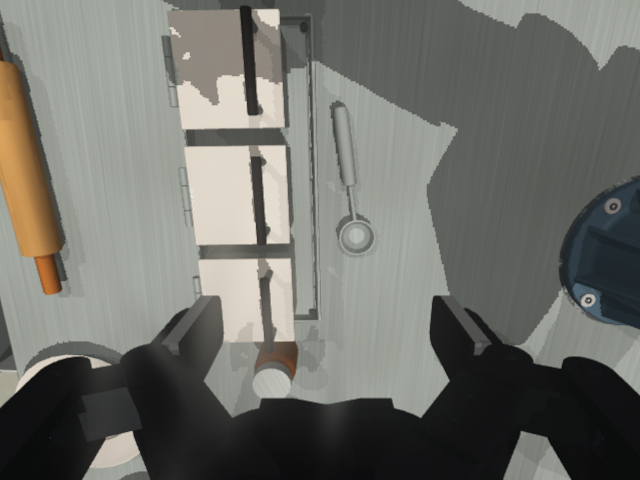

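The wrist picture shows three lids with bars at (row, col) (62,250), (200,260) and (310,266). The depth data puts the bars at (.5204,.0451), (.5275,−.0791) and (.5346,−.2035), with yaw 0.057. Now I'll tap the lids.

```bash
cat >> h.py <<'E'
YAW=.057; X=np.array([np.cos(YAW),np.sin(YAW)])
BARS={'left':np.array([.5204,.0451]),'middle':np.array([.5275,-.0791]),'right':np.array([.5346,-.2035])}
E
python3 - <<'E'
from h import *
claw.move_gripper(0.0)
print('ovh',r.finger_overhang)
first=True
for n in ('left','middle','right'):
    xy=BARS[n]+.046*X
    if first: r.move_to([*xy,.20],quat(YAW)); first=False
    else: r.move_straight([*xy,.20],feed=.2)
    r.move_straight([*xy,.138],feed=.1)
    r.wait(.1); f0=status.read_wrist_force()[2]
    out=[]
    for lim in (2,8):
        hit=r.move_straight([*xy,.108],feed=.015,max_force=lim)
        out.append((hit,round(status.read_ee_pos()[2],5),round(status.read_wrist_force()[2]-f0,2)))
    r.wait(.1); out.append((round(status.read_ee_pos()[2],5),round(status.read_wrist_force()[2]-f0,2)))
    print(n,out)
    r.move_straight([*xy,.20],feed=.2)
print(status.read_time_s())
E
```

```text
ovh 0.017
left [(True, np.float64(0.12109), np.float64(2.39)), (True, np.float64(0.11968), np.float64(6.74)), (np.float64(0.11966), np.float64(7.37))]
middle [(True, np.float64(0.12385), np.float64(3.29)), (True, np.float64(0.12378), np.float64(6.39)), (np.float64(0.12375), np.float64(6.26))]
right [(True, np.float64(0.12384), np.float64(4.45)), (True, np.float64(0.12378), np.float64(4.95)), (np.float64(0.12376), np.float64(7.14))]
16.3583
```

The left lid sank 4 mm and the other two were solid, so the left one is loose. I'll grip its bar and swing it up along the hinge arc.

```bash
python3 - <<'E'
from h import *
b=BARS['left']; q=quat(YAW)
r.move_straight([*b,.21],feed=.25)
claw.move_gripper(.05,30)
r.move_straight([*b,.145],feed=.1,max_force=10)
print(status.read_ee_pos(),status.read_wrist_force())
claw.move_gripper(0.0,30)
print('grip',status.read_grip_width(),status.read_gripper_force(),status.read_wrist_force())
h=b+.086*X; hz=.105; rad=np.hypot(.086,.037); a0=np.arctan2(.037,-.086)
for phi in np.linspace(.1,.95,11):
    a=a0-phi
    xy=h+rad*np.cos(a)*X
    hit=r.move_straight([*xy,hz+rad*np.sin(a)+.003],feed=.06,max_force=30)
    f=np.array(status.read_wrist_force()); 
    print(round(phi,2),hit,f.round(1),round(status.read_grip_width(),4))
    if hit: break
r.wait(.3)
snap('wrist','wrist2.png'); im,_,_=snap('scene')
cv2.imwrite('pics/scene2.png',cv2.resize(im[120:340,140:440],None,fx=2.5,fy=2.5))
print(status.read_ee_pos(),status.read_time_s(),status.read_gripper_force())
E
```

```text
[0.52085214 0.04505909 0.14548978] [ 0.39288376  0.15699835 -0.11207962]
grip 0.008631054660881796 29.490048587322235 [-0.58409457 -0.51485173  0.88014929]
0.1 False [-3.4 -0.8 -1.6] 0.0088
0.18 False [-6.1 -0.8  1.6] 0.0086
0.27 False [-5.6 -1.   0.7] 0.0089
0.36 False [-4.9 -0.8  1.7] 0.0088
0.44 False [-5.7 -0.8  1. ] 0.0084
0.52 False [-4.   0.2  2.3] 0.0086
0.61 False [-3.  -1.3  2.5] 0.0087
0.7 False [-4.3 -0.4  2.6] 0.0087
0.78 False [-5.2 -0.8  5.6] 0.0085
0.86 False [-3.7  0.   5.5] 0.0086
0.95 False [-3.9 -0.1  5.1] 0.0086
[0.5862093  0.04886884 0.19947224] 22.8417 29.599055349826813
```

View pics/scene2.png

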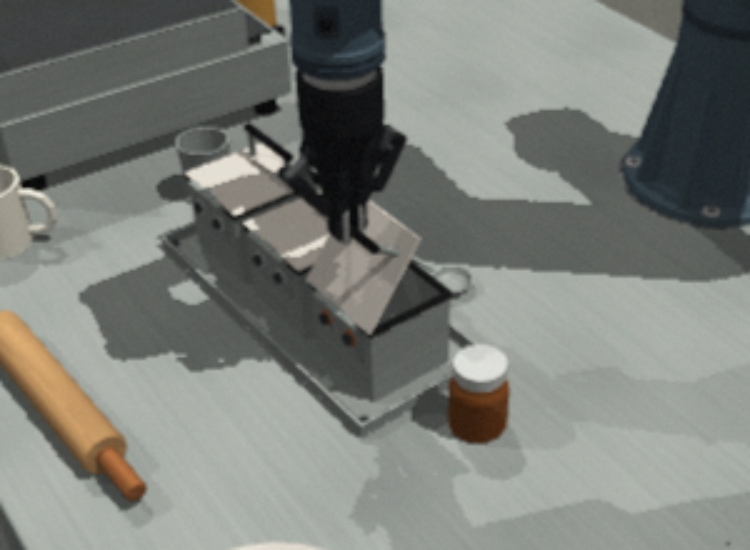

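In the picture the left lid (crop pixel about (370,270)) is held open by the fingers at roughly 50°. The other two lids are shut and the jar still stands. Grip width is 8.6 mm at 30 N, so I'm handing in.

```bash
python3 -c "
from h import *
print(order.job_done())"
```

```text
the job is handed in; nothing more can be done
None
```

The left pot's lid is the loose one: it sank about 4 mm when tapped and the other two were solid. I lifted it to about 50° and handed the job in while still holding it there; the other two lids stayed shut.

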